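Tilt the support bar out of the drying bin and put it away

TASK

The steel support bar in the blue drying bin has to go back in the drawer. Its rear end is caught under the low white shelf, so tilt its front end up, bring it out through the narrow slot in the bin's front wall, lay it flat across the open drawer without dropping it, then push the drawer fully shut and let go. Leave the stopper, glassware and bottles standing where they are.

Things in the scene. Friction and masses are not known exactly. Their poses are not given: they have to be found in the camera images.
- bin: Fixed blue open-topped drying bin, 290 mm long (its x) x 162 wide (y) x 85 high; walls and floor 6 thick. Origin: centre of its underside; +x points from the slotted front wall (x = -145 to -139) to the rear. A fixed white shelf roofs its rear part.
- slot (a point): Middle of the sill of the upright slot in the bin's front wall: 24 mm above the bin's underside, midway through the wall. The slot is 28 mm wide and open at the top. Axes as the bin's.
- shelf_edge (a point): Middle of the lower front edge of the white shelf, 31 mm behind the bin's centre, 33 mm above its underside (27 above the inner floor). From here the shelf, 6 thick and full width, runs back to the rear wall. Axes as the bin's.
- bar: Loose straight steel bar, 240 mm long (its x) x 12 wide (y) x 10 high, about 0.2 kg, balanced at its middle. Origin: centre of its underside. It starts flat on the bin's floor, along the bin within 2 degrees and centred within 6 mm, front (-x) end 11 to 27 mm behind the front wall, rear (+x) end 80 to 100 mm deep under the white shelf.
- bar_front (a point): Centre of the bar's front (-x) end face, the end nearer the slot.
- bar_rear (a point): Centre of the bar's rear (+x) end face, the end under the white shelf.
- unit: Fixed white drawer unit on the bench, 260 mm deep (its x) x 360 wide (y) x 100 high, origin at the centre of its underside; its front looks along its -x, roughly to the robot, and it carries a fixed wire rack of stoppered test tubes (84 x 156 x 165 mm high) on the rear half of its top. One drawer.
- unit_drawer0 (a joint): The drawer's slide, in m: 0 fully shut, up to 0.18 open towards the unit's -x. It slides with about 1 N of friction, stays where it is left, and has no spring or catch. The part of the drawer out from under the unit's top is (this value - 6 mm) long inside.
- unit_drawer0_handle (a point): Middle of the drawer's level steel bar handle (120 mm long along the unit's y, 11 thick), 35 mm in front of the 15 mm thick drawer front, 62 mm above the bench; axes as the unit's. The drawer front reaches 88 mm above the bench. The inside of the drawer begins 56 mm behind this point.
- drawer_floor (a point): Centre of the drawer's inner floor, on its surface, 22 mm above the bench, axes as the unit's; moves with the drawer. Inside, the drawer is 215 mm (x) x 318 mm (y), its side walls 62 mm high, floor 6 thick.
- stopper: Orange stopper, 38 mm wide, 28 high, standing loose on the bin's white shelf; origin at its underside. Bystander.
- bottle1: Glass bottle with blue cap, 70 mm wide, 140 high. Bystander.
- bottle2: As bottle1.
- bottle3: As bottle1.
- flask: Amber conical flask, 84 mm wide, 152 high. Bystander.
- beaker: Empty glass beaker, 72 mm wide, 95 high. Bystander.

How it is judged:
By the outcome, as a careful person would: the job done as asked, in the order asked, and still so for the second after the job is handed in, with the robot touching nothing.
It also fails if it takes over 61 s, if anything falls off the work surface, if the arm or the gripper's body presses on something with over 40 N, if the wrist force passes 120 N, or if a joint passes its speed limit or range.

ROBOT

A 6-joint arm with a two-finger parallel gripper is mounted at the origin on the work surface. World frame = base frame: x ahead of the robot, y to its left, z up, the work surface at z = 0. Lengths are in mm, angles in degrees, forces in N, time in s.
With the tool pointing down it reaches from about 300 to 850 mm from the base axis. Payload 4.2 kg.
Tool frame: the origin (TCP) lies at the very end of the fingers, on their centre line; the grasp point (between the pads) lies 19 mm behind it (env.grip_point_offset is the distance from the TCP to the grasp point, in mm); z points along the fingers, y is the line along which they close (so a half turn about z gives the same grasp; the last joint's range is limited). The gripper opens to 91 mm and grips with 3 to 60 N. Pads are 32 mm wide; open, the fingers measure 118 mm over their backs; the gripper's body (76 mm by 178 mm) begins 60 mm behind the grasp point.
Start: joints at [-1.146, 18.312, 89.639, -0, 72.044, -1.146], TCP at [575.018, 0, 193.876] pointing down, gripper open.
Joint ranges: [-177.97, 177.97], [-48.28, 115.42], [12.27, 149.76], [-77.06, 257.06], [2.81, 150.46], [-146.56, 146.56]. Speed limits (degrees/s): [147.25, 147.25, 180, 180, 180, 180].

INTERFACE

Orientations are given as [roll, pitch, yaw] about the fixed x, y, z axes, in that order (R = Rz(yaw) Ry(pitch) Rx(roll)).
In Python, from workcell import env gives the robot as it stands. The module is installed in compiled form; this text tells all that it offers.
- The arm moves only by the tool arm_command, never from a script. Its argument "rows" is a list of rows, each an object with "delta_pos": the shift along the tool's x, y, z in mm, a list of three; "roll": the turn about the tool's z in units of 5 degrees (1.0 is 5 degrees); "jaw": the opening in per cent of the stroke, from 0 (shut) to 100 (fully open). A call has 1 to 20 rows; each row is the pose to reach, as a shift and turn from the pose commanded when the call began, along the tool's axes at that moment; what a row does not reach only later rows make up. A row lasts 1/12 s, in which the tool goes at most 41.7 mm and 7.16 degrees, less where a joint would pass 70% of its speed; a pose out of reach is approached as far as the arm can. A call with a gripper value outside its range is refused whole. The fingers move at their own pace and stop on an object; "squeeze" is the grip in N (left out, the last holds). Time passes only in rows, so rows that repeat a pose let the fingers close. It gives the time, the measured TCP pose, the force, the opening and the grip force at its end, in the units of the state.
- env.state(): the state, without advancing time (a new reading comes with each control period).
- env.grab_frame(name): name is "scene" or "side" or "wrist"; returns a dict with "img" (384x512x3 uint8, blue, green, red), "z_map" (384x512 float32, mm along the optical axis (not along the pixel's ray), 0 where there is no reading), "fov_y" (degrees; the focal length in pixels is half the picture's height over the tangent of half this angle, whatever the lens; pixels are square), "cx", "cy" (the principal point, pixels), "R" (3x3) and "t" (3): a world point X has camera coordinates R X + t; the wrist camera has in their place "T_tool_cam" (4x4, takes a point from camera to tool coordinates, whose origin is the TCP and whose axes are the flange's). Camera axes: x right, y down, z forward; pixel columns grow to the right and rows downward; lengths in mm; the calibration is good to about 2 mm. A picture is of the moment at which its call begins: read the wrist's pose just before it.
- env.job_done(): hands the job in; it is judged then, once.
The state is a dict: "time_s": time; "qpos": joint angles; "qvel": joint speeds; "effort": joint torques, N m; "ee_pos": TCP position; "ee_rot": TCP orientation; "force": force on the tool from outside, world axes, zero at the start; "torque": the same for the moment, N m; "gripper_width": finger opening in mm; "gripper_force": force on a finger pad.
Only numpy, scipy, OpenCV 4.12 (cv2) and the standard library are available. Lean on these libraries where they do the work, as an engineer would, in place of code of your own. Each camera call takes 0.05 s, during which the arm holds its last target. There are 200 camera calls.

## Working session

There is one attempt and no reset: what is moved stays moved. The work goes in short steps, Python scripts to look and compute and a tool call to move; the robot and the scene stay as the last step left them, time stands still between calls to the robot, and variables do not carry over. Pictures are saved under pics/ and viewed, at most 10 in all, crops included, and the job is handed in when it is done.

Besides the shell and the picture viewer there is one more tool, called after "Call:" as name([rows], argument=value, ...), one row to a line, values as JSON. arm_command: Moves the arm, as the interface text tells. Its arguments: {"type":"object","properties":{"rows":{"type":"array"},"squeeze":{"type":"number"}},"required":["rows"]}

```bash
mkdir -p pics
cat > h.py <<'E'
import numpy as np, cv2
from workcell import env
def cam(n):
    s=env.state(); f=env.grab_frame(n)
    h,w=f["img"].shape[:2]; fl=h/2/np.tan(np.radians(f["fov_y"])/2)
    if n=="wrist":
        from scipy.spatial.transform import Rotation as Ro
        T=np.array(f["T_tool_cam"]); Rt=Ro.from_euler('xyz',s["ee_rot"],degrees=True).as_matrix()
        Rc=Rt@T[:3,:3]; c=Rt@T[:3,3]+np.array(s["ee_pos"])
    else:
        R=np.array(f["R"]); Rc=R.T; c=-R.T@np.array(f["t"])
    v,u=np.mgrid[:h,:w]
    d=np.dstack([(u-f["cx"])/fl,(v-f["cy"])/fl,np.ones((h,w))])@Rc.T
    P=d*f["z_map"][...,None]+c
    P[f["z_map"]==0]=np.nan
    return dict(img=f["img"],P=P,c=c,d=d,fl=fl,cx=f["cx"],cy=f["cy"],Rc=Rc)
def onplane(C,u,v,z):
    d=np.array([(u-C["cx"])/C["fl"],(v-C["cy"])/C["fl"],1])@C["Rc"].T
    return C["c"]+d*(z-C["c"][2])/d[2]
E
python3 - <<'E'
from h import *
import pickle
a=[cam(n) for n in("scene","side","wrist")]
pickle.dump(a,open("a.pkl","wb"))
cv2.imwrite("pics/1.png",a[0]["img"]);cv2.imwrite("pics/2.png",a[1]["img"]);cv2.imwrite("pics/3.png",a[2]["img"])
s=env.state();print({k:s[k] for k in("time_s","ee_pos","ee_rot","gripper_width","force")})
for q in a:print(q["c"].round(),q["Rc"][:,2].round(2),np.isnan(q["P"]).mean())
E
```

```text
{'time_s': 0.15, 'ee_pos': array([5.74584977e+02, 1.23019864e-02, 1.93192865e+02]), 'ee_rot': array([-1.79919995e+02,  7.19653504e-04,  9.00031387e+01]), 'gripper_width': 91.39601257024474, 'force': array([ 0.37995903, -0.65724383,  0.70593918])}
[1523.  833.  988.] [-0.6  -0.54 -0.59] 0.006200154622395833
[ 406. 1082.  880.] [ 0.14 -0.8  -0.58] 0.0037384033203125
[576.  71. 384.] [-0.   -0.25 -0.97] 0.004475911458333333
```

View pics/1.png

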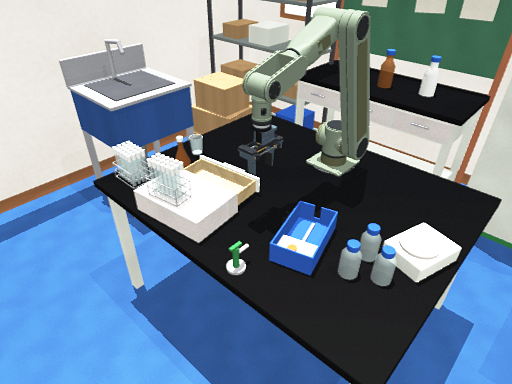

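View pics/2.png

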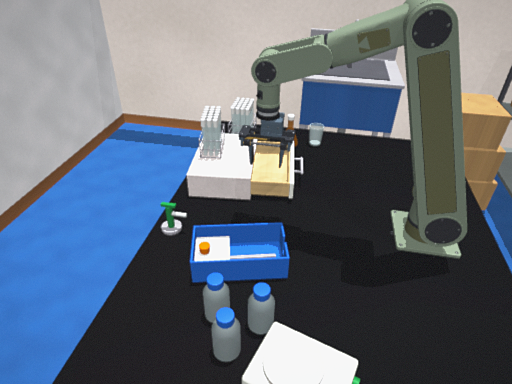

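View pics/3.png

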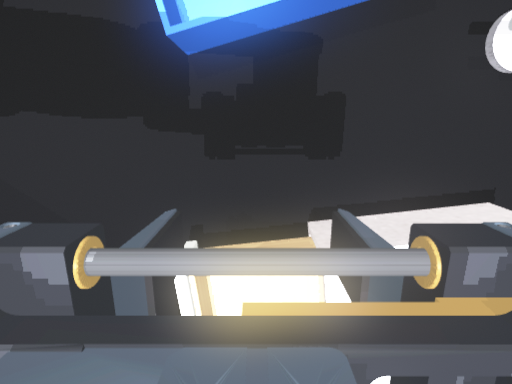

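The scene view shows the blue bin (slot at about (318,212), shelf with orange stopper at (292,247)), the open drawer unit at (200,190), and bottles at (365,260). The side view shows the bin at (240,252) with the bar at about (255,256) and the drawer handle at (299,166). The wrist view shows a bin corner at the top (190,50) and the drawer below.

Run:
```python
from h import *
import pickle
a=pickle.load(open("a.pkl","rb"))
def rect(n,p):
    if len(p)<10: print(n,len(p));return
    r=cv2.minAreaRect(p[:,:2].astype(np.float32)); print(n,len(p),np.round(r[0],1),np.round(r[1],1),round(r[2],2),"zmed",np.median(p[:,2]).round(1))
    return r
for i in(0,1):
    P=a[i]["P"].reshape(-1,3); hsv=cv2.cvtColor(a[i]["img"],cv2.COLOR_BGR2HSV).reshape(-1,3).astype(int)
    with np.errstate(invalid='ignore'):
        reg=(P[:,0]>300)&(P[:,0]<1000)&(P[:,1]>50)&(P[:,1]<520)
        blue=(hsv[:,0]>95)&(hsv[:,0]<125)&(hsv[:,1]>120)
        b=reg&blue&(P[:,2]>79)&(P[:,2]<92); r=rect("rim",P[b])
        w=reg&(hsv[:,1]<70)&(hsv[:,2]>90)
        c=np.array(r[0]); near=(np.abs(P[:,0]-c[0])<150)&(np.abs(P[:,1]-c[1])<80)
        q=w&near&(P[:,2]>8)&(P[:,2]<26); rect("bar",P[q])
        q2=w&near&(P[:,2]>32)&(P[:,2]<48); rect("shelf",P[q2])
        o=reg&near&(hsv[:,0]<20)&(hsv[:,1]>150)&(P[:,2]>42); rect("stop",P[o])
        U=(P[:,0]>300)&(P[:,0]<1100)&(P[:,1]<50)&(P[:,1]>-500)
        t=U&(P[:,2]>96)&(P[:,2]<104)&(hsv[:,1]<60)&(hsv[:,2]>120); rect("unit top",P[t])
        wood=U&(hsv[:,0]>8)&(hsv[:,0]<30)&(hsv[:,1]>50)
        rect("wood88",P[wood&(P[:,2]>76)&(P[:,2]<94)]); rect("woodfloor",P[wood&(P[:,2]>16)&(P[:,2]<28)])
    img=a[i]["img"]
    m=(U&(P[:,2]>-20)).reshape(img.shape[:2])
    uv=[(330,190,180,110),(230,210,180,80)]
    x0,y0,ww,hh=[(110,130,260,150),(170,120,150,170)][i]
    cv2.imwrite(f"pics/c{i}.png",cv2.resize(img[y0:y0+hh,x0:x0+ww],None,fx=3,fy=3,interpolation=cv2.INTER_NEAREST))
```

```text
rim 404 [609.3 261.4] [297.8 163.4] 15.37 zmed 86.0
bar 68 [557.5 242.2] [125.6  16.2] 15.7 zmed 18.5
shelf 378 [671.4 270.9] [ 66.9 138.6] 14.2 zmed 41.7
stop 0
unit top 1674 [ 785.  -232.6] [255.  367.2] 6.77 zmed 101.8
wood88 97 [ 574.1 -254.2] [125.8 334.7] 6.55 zmed 79.0
woodfloor 105 [ 576.9 -253.4] [128.6 333. ] 6.29 zmed 24.4
rim 544 [609.2 262.3] [290.3 168.3] 15.33 zmed 83.0
bar 151 [568.4 247.3] [145.4  17.4] 16.47 zmed 14.3
shelf 667 [697.5 262.9] [110.8 109.8] 16.95 zmed 37.7
stop 52 [713.4 286.2] [31.7 28.4] 75.88 zmed 58.7
unit top 1719 [ 785.8 -230.6] [245.6 370.6] 6.53 zmed 98.8
wood88 68 [ 590.5 -248.3] [149.6 343.4] 6.99 zmed 77.6
woodfloor 1026 [ 596.6 -253.8] [154.5 345.1] 7.97 zmed 20.9
```

View pics/c1.png

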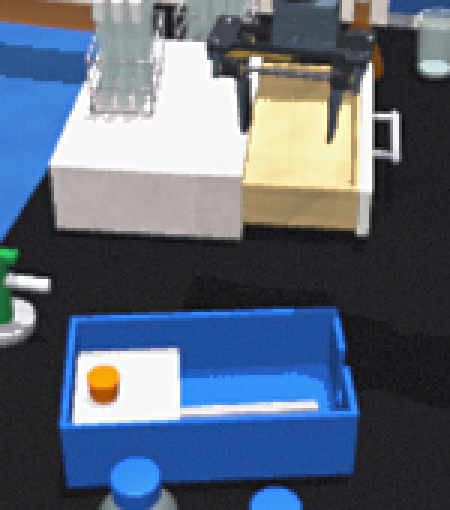

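View pics/c0.png

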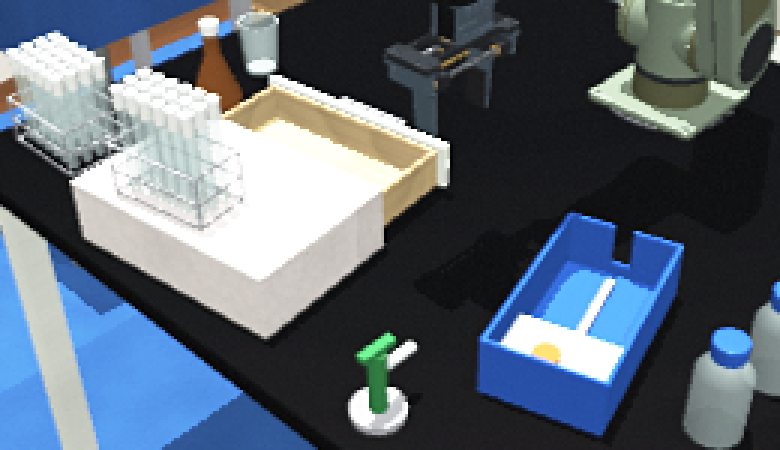

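Side crop: bar lying from the shelf edge (180,410) to (318,405), orange stopper at (103,383), handle at (395,135). Scene crop: slot at (620,240), drawer open with its front at (360,120), flask (215,70) and beaker (258,45) beyond it. The measured sizes match what is given, so I move over the bin for a close look.

Call:
arm_command([
  {"delta_pos": [113,-45,0],"roll": 7,"jaw": 30},
  {"delta_pos": [227,-91,0],"roll": 14.93,"jaw": 30},
  {"delta_pos": [227,-91,0],"roll": 14.93,"jaw": 30},
  {"delta_pos": [227,-91,0],"roll": 14.93,"jaw": 30},
  {"delta_pos": [227,-91,0],"roll": 14.93,"jaw": 30},
  {"delta_pos": [227,-91,0],"roll": 14.93,"jaw": 30},
  {"delta_pos": [227,-91,0],"roll": 14.93,"jaw": 30},
  {"delta_pos": [227,-91,0],"roll": 14.93,"jaw": 30},
  {"delta_pos": [227,-91,0],"roll": 14.93,"jaw": 30},
  {"delta_pos": [227,-91,0],"roll": 14.93,"jaw": 30},
  {"delta_pos": [227,-91,0],"roll": 14.93,"jaw": 30},
  {"delta_pos": [227,-91,0],"roll": 14.93,"jaw": 30},
  {"delta_pos": [227,-91,0],"roll": 14.93,"jaw": 30},
  {"delta_pos": [227,-91,0],"roll": 14.93,"jaw": 30},
  {"delta_pos": [227,-91,0],"roll": 14.93,"jaw": 30},
])

```text
time_s: 1.4
ee_pos: [484.0, 226.9, 193.7]
ee_rot: [180.0, 0.0, 15.4]
force: [1.0, -0.2, -0.5]
gripper_width: 27.1
gripper_force: 0.0
```

Run:
```python
from h import *
import pickle
a=[cam(n) for n in("wrist","side","scene")]; pickle.dump(a,open("b.pkl","wb"))
cv2.imwrite("pics/4.png",a[0]["img"])
s=env.state();print(s["ee_pos"],s["ee_rot"],s["gripper_width"],s["force"])
u=np.array([np.cos(np.radians(15.35)),np.sin(np.radians(15.35))]);n=np.array([-u[1],u[0]]);c0=np.array([609.3,261.8])
for C in a:
    P=C["P"].reshape(-1,3);h=cv2.cvtColor(C["img"],cv2.COLOR_BGR2HSV).reshape(-1,3).astype(int)
    L=np.c_[(P[:,:2]-c0)@u,(P[:,:2]-c0)@n,P[:,2]]
    with np.errstate(invalid='ignore'):
        q=(np.abs(L[:,0])<132)&(np.abs(L[:,1])<40)&(L[:,2]>10)&(L[:,2]<24)&(h[:,1]<90)
        B=L[q];print("bar",len(B),B.min(0).round(1),B.max(0).round(1),np.median(B,0).round(1), np.degrees(np.arctan(np.polyfit(B[:,0],B[:,1],1)[0])).round(2), np.polyval(np.polyfit(B[:,0],B[:,1],1),-20).round(1))
        blue=(h[:,0]>95)&(h[:,0]<125)&(h[:,1]>120)
        R=L[blue&(np.abs(L[:,0])<165)&(np.abs(L[:,1])<100)&(L[:,2]>76)&(L[:,2]<95)]
        print("rim",len(R),np.percentile(R,1,axis=0).round(1),np.percentile(R,99,axis=0).round(1),R[:,2].mean().round(1))
        S=R[R[:,0]<-120]; print("front rim y gap",np.sort(S[np.abs(S[:,1])<30][:,1]).round(1)[:40:4])
        U=(P[:,0]>300)&(P[:,0]<1100)&(P[:,1]<-80)&(P[:,1]>-600)
        uu=np.array([np.cos(np.radians(6.6)),np.sin(np.radians(6.6))]);nn=np.array([-uu[1],uu[0]])
        Q=np.c_[(P[:,:2]-[785.2,-231.5])@uu,(P[:,:2]-[785.2,-231.5])@nn,P[:,2]]
        w=U&(h[:,1]<70)&(h[:,2]>120)&(Q[:,0]<-140)&(Q[:,2]>40)
        T=Q[w]
        if len(T)>20:
            print("front",len(T),np.percentile(T,2,axis=0).round(1),np.percentile(T,98,axis=0).round(1)); top=T[(T[:,2]>80)&(T[:,2]<92)];print("top edge",len(top),np.percentile(top,[5,50,95],axis=0).round(1).tolist())
            H=T[(T[:,2]>50)&(T[:,2]<74)&(np.abs(T[:,1])<75)];print("handle x hist",np.histogram(H[:,0],np.arange(-400,-140,10)))
        f=Q[(h[:,0]>8)&(h[:,0]<30)&(h[:,1]>50)&(np.abs(Q[:,1])<150)&(Q[:,0]<-132)&(Q[:,0]>-340)&(Q[:,2]>15)&(Q[:,2]<30)]
        if len(f)>20: print("floor",np.percentile(f,[1,50,99],axis=0).round(1).tolist())
        am=P[(h[:,0]<20)&(h[:,1]>150)&(P[:,2]>20)&(P[:,2]<140)&(P[:,1]<-300)&(P[:,0]<1000)];
        if len(am)>5: print("flask",np.median(am,0).round())
```

```text
[484.0406707  226.93097078 193.84389931] [ 1.79996817e+02 -2.91199333e-03  1.53881774e+01] 27.51696965882596 [-0.53439894  0.0446321  -0.22194441]
bar 1318 [-115.9   -7.7   13.5] [36.7  4.5 18.9] [-31.9  -2.4  16.4] 0.61 -1.8
rim 2748 [-143.5  -80.2   76.3] [39.6 81.6 87. ] 83.8
front rim y gap [-29.6 -29.  -27.9 -26.8 -26.  -25.3 -24.4 -23.6 -23.2 -22.2]
bar 152 [-116.8  -10.4   10.2] [29.3  6.5 20.2] [-44.5  -0.6  14.1] 0.43 -0.8
rim 708 [-144.1  -82.1   76.2] [144.6  83.   86.9] 81.6
front rim y gap [-28.7 -17.9 -12.   15.3  22.4]
front 149 [-431.5 -313.6   43.8] [-189.8  159.1   93.8]
top edge 33 [[-428.9, -307.5, 80.8], [-397.4, -289.3, 85.6], [-369.0, -284.1, 91.3]]
handle x hist (array([ 0,  0,  0,  0,  0,  0,  0, 16,  3,  2,  0,  0,  0,  0,  0,  0,  0,
        0,  0,  0,  0,  0,  0,  0,  0]), array([-400, -390, -380, -370, -360, -350, -340, -330, -320, -310, -300,
       -290, -280, -270, -260, -250, -240, -230, -220, -210, -200, -190,
       -180, -170, -160, -150]))
floor [[-190.9, -143.6, 16.6], [-158.8, -18.3, 21.0], [-133.1, 73.4, 25.3]]
bar 64 [-115.7  -11.6   12. ] [ 5.8  4.1 23.1] [-50.7  -2.5  18.3] 1.0 -2.2
rim 464 [-146.4  -81.5   76.3] [147.7  81.3  91.8] 84.5
front rim y gap [-26.9 -22.1 -16.   15.6  20.3  25.3  29.4]
front 528 [-405.1 -317.7   45. ] [-176.9  176.3  152.3]
top edge 258 [[-376.6, -297.1, 80.8], [-276.5, 0.9, 86.4], [-263.7, 165.5, 91.3]]
handle x hist (array([ 0,  0,  0,  0,  0,  0,  0, 20, 17,  0,  0,  0,  0,  0,  0,  0,  0,
        0,  0,  0,  0,  0,  0,  0,  0]), array([-400, -390, -380, -370, -360, -350, -340, -330, -320, -310, -300,
       -290, -280, -270, -260, -250, -240, -230, -220, -210, -200, -190,
       -180, -170, -160, -150]))
floor [[-274.8, -146.4, 20.0], [-267.4, -19.7, 26.2], [-251.1, 101.8, 29.8]]
flask [ 554. -544.   67.]
```

View pics/4.png

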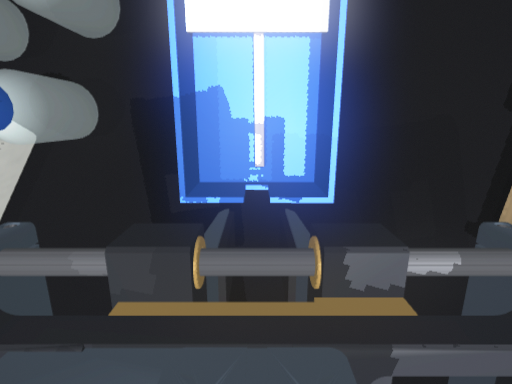

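The wrist view shows the bar lying from the shelf edge (260,33) to its front end (259,165), in line with the slot at (257,197), with a bottle at the left (40,105). Before descending I check the bottle clearance.

Run:
```python
from h import *
import pickle
a=pickle.load(open("b.pkl","rb"))
u=np.array([np.cos(np.radians(15.35)),np.sin(np.radians(15.35))]);n=np.array([-u[1],u[0]]);c0=np.array([609.3,261.8])
for C in a[1:]:
    P=C["P"];h=cv2.cvtColor(C["img"],cv2.COLOR_BGR2HSV)
    with np.errstate(invalid='ignore'):
        m=((h[...,0]>95)&(h[...,0]<125)&(h[...,1]>120)&(P[...,2]>110)&(P[...,2]<150)&(P[...,1]>250)).astype(np.uint8)
    k,l,st,ce=cv2.connectedComponentsWithStats(m)
    for i in range(1,k):
        if st[i,4]>15:
            p=np.nanmedian(P[l==i],0); print(p.round(),((p[:2]-c0)@u).round(),((p[:2]-c0)@n).round())
```

```text
[622. 475. 137.] 69.0 202.0
[499. 482. 137.] -48.0 242.0
[569. 573. 138.] 43.0 311.0
[510. 476. 141.] -39.0 233.0
[633. 468. 141.] 78.0 192.0
[581. 567. 140.] 54.0 302.0
```

Call:
arm_command([
  {"delta_pos": [40,0.5,30],"roll": -0.11,"jaw": 32},
  {"delta_pos": [80,1,50],"roll": -0.11,"jaw": 32},
  {"delta_pos": [122,1.4,70],"roll": -0.11,"jaw": 32},
  {"delta_pos": [122,1.4,80],"roll": -0.11,"jaw": 32},
  {"delta_pos": [122,1.4,80],"roll": -0.11,"jaw": 32},
])

```text
time_s: 1.97
ee_pos: [603.0, 257.7, 109.0]
ee_rot: [180.0, 0.3, 15.9]
force: [-1.2, -0.3, -0.2]
gripper_width: 29.3
gripper_force: 0.0
```

Call:
arm_command([
  {"delta_pos": [0,0,0],"roll": 0,"jaw": 32},
  {"delta_pos": [0,0,0],"roll": 0,"jaw": 32},
  {"delta_pos": [0,0,0],"roll": 0,"jaw": 32},
])

```text
time_s: 2.22
ee_pos: [601.6, 258.0, 115.5]
ee_rot: [-180.0, -0.1, 15.9]
force: [0.3, 0.2, 0.4]
gripper_width: 28.9
gripper_force: 0.0
```

Call:
arm_command([
  {"delta_pos": [0,0,25],"roll": 0,"jaw": 32},
  {"delta_pos": [0,0,50],"roll": 0,"jaw": 32},
  {"delta_pos": [0,0,75],"roll": 0,"jaw": 32},
  {"delta_pos": [0,0,88],"roll": 0,"jaw": 32},
  {"delta_pos": [0,0,94],"roll": 0,"jaw": 32},
  {"delta_pos": [0,0,94],"roll": 0,"jaw": 32},
  {"delta_pos": [0,0,94],"roll": 0,"jaw": 32},
  {"delta_pos": [0,0,94],"roll": 0,"jaw": 32},
  {"delta_pos": [0,0,94],"roll": 0,"jaw": 32},
])

```text
time_s: 2.97
ee_pos: [603.0, 258.4, 21.7]
ee_rot: [-180.0, -0.2, 15.9]
force: [0.0, -0.9, 0.0]
gripper_width: 29.6
gripper_force: 0.0
```

Run:
```python
from h import *
for i in range(4):
    C=cam("side"); s=env.state(); print(s["ee_pos"].round(2),s["force"].round(2))
cv2.imwrite("pics/5.png",cv2.resize(C["img"][190:290,170:310],None,fx=4,fy=4))
```

```text
[602.86 258.3   21.41] [-0.56 -0.46 -0.22]
[602.65 258.19  21.05] [-0.33  0.41 -0.77]
[602.49 258.13  20.81] [-0.6   0.62  0.04]
[602.33 258.04  20.5 ] [-0.14  0.1  -0.63]
```

View pics/5.png

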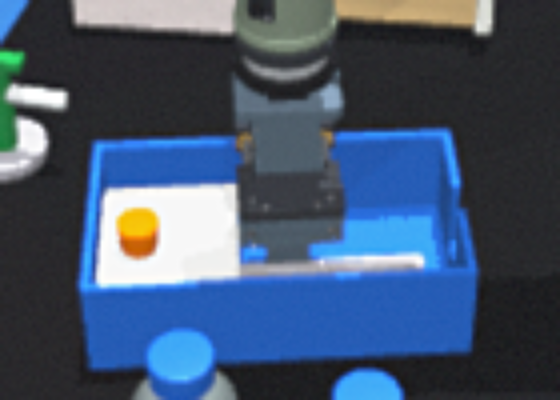

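The side crop shows the fingers above the bar at about (290,250), just in front of the shelf, with the stopper (138,230) untouched. I go down the last bit and close.

Call:
arm_command([
  {"delta_pos": [0,0,5],"roll": 0,"jaw": 32},
  {"delta_pos": [0,0,8],"roll": 0,"jaw": 32},
  {"delta_pos": [0,0,11],"roll": 0,"jaw": 32},
  {"delta_pos": [0,0,11],"roll": 0,"jaw": 32},
  {"delta_pos": [0,0,11],"roll": 0,"jaw": 32},
  {"delta_pos": [0,0,11],"roll": 0,"jaw": 32},
  {"delta_pos": [0,0,11],"roll": 0,"jaw": 8},
  {"delta_pos": [0,0,11],"roll": 0,"jaw": 4},
  {"delta_pos": [0,0,11],"roll": 0,"jaw": 0},
  {"delta_pos": [0,0,11],"roll": 0,"jaw": 0},
  {"delta_pos": [0,0,11],"roll": 0,"jaw": 0},
  {"delta_pos": [0,0,11],"roll": 0,"jaw": 0},
], squeeze=18)

```text
time_s: 4.17
ee_pos: [602.1, 258.0, 9.0]
ee_rot: [-180.0, -0.0, 15.9]
force: [-0.5, -0.3, -0.1]
gripper_width: 0.7
gripper_force: 0.0
```

```bash
cat > bar.py <<'E'
from h import *
u=np.array([np.cos(np.radians(15.35)),np.sin(np.radians(15.35))]);n=np.array([-u[1],u[0]]);c0=np.array([609.3,261.8])
def bar(names=("side","scene","wrist"),show=True):
    for nm in names:
        C=cam(nm);P=C["P"].reshape(-1,3);h=cv2.cvtColor(C["img"],cv2.COLOR_BGR2HSV).reshape(-1,3).astype(int)
        L=np.c_[(P[:,:2]-c0)@u,(P[:,:2]-c0)@n,P[:,2]]
        with np.errstate(invalid='ignore'):
            q=(L[:,0]>-250)&(L[:,0]<132)&(np.abs(L[:,1])<30)&(L[:,2]>9)&(L[:,2]<100)&(h[:,1]<75)&(h[:,2]>130)
        B=L[q]; print(nm,len(B))
        for lo in range(-240,60,20):
            b=B[(B[:,0]>=lo)&(B[:,0]<lo+20)]
            if len(b)>3: print("  ",lo,len(b),np.median(b,0).round(1), b[:,0].min().round(1))
    return C
if __name__=="__main__":
    C=bar();cv2.imwrite("pics/6.png",C["img"])
    s=env.state();print(s["ee_pos"],s["force"],s["gripper_width"])
E
python3 bar.py
```

```text
side 529
   -120 17 [-109.2   -2.6   13.1] -116.6
   -100 20 [-89.6  -1.3  14.4] -99.9
   -80 25 [-70.3  -0.5  13.4] -80.0
   -60 20 [-50.9   0.1  14.2] -57.8
   -40 18 [-30.    1.4  14.6] -38.3
   -20 19 [-9.4 -1.  15.1] -19.1
   0 22 [ 8.5  0.7 14.2] 0.3
   20 49 [34.7  0.3 37. ] 22.7
   40 83 [50.6  2.1 37.9] 41.0
scene 187
   -100 7 [-83.7  -1.7  17.9] -93.6
   -80 5 [-71.2   0.5  18.9] -75.2
   -40 4 [-33.5   2.5  18.9] -36.5
   -20 5 [-6.4  1.4 15.7] -13.7
   0 4 [ 5.7  1.  19.3] 0.2
   20 28 [34.3 -3.2 41.3] 30.8
   40 61 [49.6  1.  41. ] 40.5
wrist 17329
   0 270 [14.  -1.  16.4] 5.6
   20 1729 [35.6 -0.3 39.3] 20.0
   40 4149 [50.3 -0.1 39.4] 40.0
[602.04904426 257.94634183   8.89122908] [ 0.38141415  0.4551901  -0.06756084] 0.47350843995909647
```

View pics/6.png

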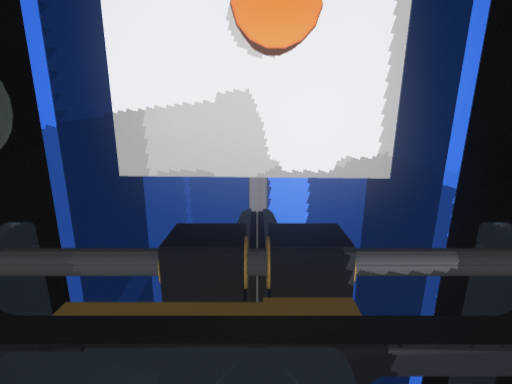

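The wrist view shows the jaws shut at columns 245–270 with the bar (258,195) still lying beneath or between them, so the pads missed it. I check from depth where the pad surfaces begin along the finger.

```bash
cat > tip.py <<'E'
from h import *
from scipy.spatial.transform import Rotation as Ro
C=cam("wrist");s=env.state();R=Ro.from_euler('xyz',s["ee_rot"],degrees=True).as_matrix()
Q=(C["P"]-s["ee_pos"])@R
hs=cv2.cvtColor(C["img"],cv2.COLOR_BGR2HSV)
for r in range(196,232,3):
    print(r,[f"{c}:"+",".join(f"{v:.0f}" for v in Q[r,c])+f"/{hs[r,c,1]},{hs[r,c,2]}" for c in range(234,284,6)])
E
python3 tip.py
```

```text
196 ['234:21,-16,2/160,142', '240:21,-12,2/156,142', '246:21,-8,1/155,143', '252:23,-4,-7/19,137', '258:23,0,-8/21,133', '264:23,4,-8/22,138', '270:21,8,3/156,232', '276:21,12,2/156,231', '282:21,16,2/154,232']
199 ['234:18,-16,3/159,141', '240:19,-12,2/158,142', '246:18,-8,3/158,142', '252:21,-4,-7/19,135', '258:21,0,-6/21,132', '264:21,4,-7/20,137', '270:19,8,3/154,144', '276:19,12,3/157,232', '282:19,16,2/156,232']
202 ['234:16,-16,3/163,141', '240:16,-12,3/161,141', '246:17,-8,2/161,141', '252:19,-4,-8/19,134', '258:19,0,-8/19,131', '264:19,4,-8/22,137', '270:16,8,3/161,222', '276:17,12,2/159,231', '282:nan,nan,nan/158,231']
205 ['234:15,-16,1/164,140', '240:14,-12,4/164,140', '246:14,-8,4/161,141', '252:17,-4,-7/21,134', '258:17,0,-8/21,131', '264:17,4,-7/23,136', '270:15,8,2/160,230', '276:15,12,1/159,231', '282:14,17,2/158,231']
208 ['234:12,-16,2/167,139', '240:12,-12,2/167,139', '246:12,-8,2/166,140', '252:15,-4,-7/21,132', '258:15,0,-8/22,130', '264:15,4,-7/28,117', '270:12,8,3/161,230', '276:12,12,2/161,230', '282:12,17,2/159,231']
211 ['234:10,-16,2/170,138', '240:10,-12,
[... 731 characters left out ...]
:19,6,-42/88,67', '276:3,13,3/163,185', '282:3,17,3/165,229']
223 ['234:2,-16,2/158,89', '240:18,-10,-45/80,51', '246:19,-6,-46/82,59', '252:17,-3,-42/89,46', '258:17,-0,-41/67,57', '264:19,3,-47/82,62', '270:19,6,-46/92,58', '276:18,9,-45/95,59', '282:1,17,3/160,147']
226 ['234:39,-8,-106/89,43', '240:39,-6,-106/93,44', '246:19,-6,-52/79,58', '252:17,-3,-46/89,43', '258:17,-0,-46/66,54', '264:18,3,-50/84,61', '270:40,3,-107/102,50', '276:39,5,-106/108,52', '282:40,7,-107/106,53']
229 ['234:39,-8,-109/85,42', '240:39,-6,-109/93,41', '246:19,-6,-55/83,55', '252:17,-3,-51/89,43', '258:17,-0,-50/64,52', '264:19,3,-55/86,59', '270:39,3,-108/97,50', '276:40,5,-109/107,50', '282:39,7,-109/108,52']
```

Run:
```python
from h import *
from scipy.spatial.transform import Rotation as Ro
print("offset",env.grip_point_offset)
for nm in("side","scene","wrist"):
    C=cam(nm);s=env.state();R=Ro.from_euler('xyz',s["ee_rot"],degrees=True).as_matrix()
    Q=((C["P"]-s["ee_pos"])@R).reshape(-1,3);h=cv2.cvtColor(C["img"],cv2.COLOR_BGR2HSV).reshape(-1,3).astype(int)
    with np.errstate(invalid='ignore'): m=(abs(Q[:,0])<40)&(abs(Q[:,1])<40)&(Q[:,2]>-80)&(Q[:,2]<6)
    print(nm)
    for z in range(-60,6,5):
        for lab,k in(("dark",h[:,2]<120),("light",(h[:,2]>=120)&(h[:,1]<90))):
            q=Q[m&k&(Q[:,2]>=z)&(Q[:,2]<z+5)]
            if len(q)>2: print(z,lab,len(q),q.min(0).round(),q.max(0).round())
```

```text
offset 18.8
side
-30 dark 3 [  5. -11. -26.] [ 15.  -9. -25.]
-30 light 10 [ 39.  -7. -30.] [ 40.  38. -27.]
-25 dark 5 [-14.  -9. -24.] [  9.  -6. -20.]
-10 light 44 [-39.  -9.  -9.] [37.  5. -5.]
-5 light 37 [-40.  -6.  -5.] [37.  8. -0.]
scene
-60 dark 8 [  3. -12. -60.] [ 19.   8. -56.]
-55 dark 3 [-12. -10. -54.] [ 15.   4. -51.]
-50 dark 11 [  9. -10. -50.] [ 20.   8. -45.]
-45 dark 3 [ -4. -10. -45.] [ 20.   7. -42.]
-40 dark 8 [  3. -10. -40.] [ 20.   5. -37.]
-35 dark 4 [ -9.  -9. -35.] [ 18.   2. -32.]
-35 light 8 [ 36. -31. -34.] [ 40.  38. -30.]
-30 dark 6 [ 10.  -9. -30.] [ 18.   5. -25.]
-15 light 6 [-30.  -5. -12.] [ 15.   4. -10.]
-10 light 5 [-30.  -4. -10.] [10.  4. -6.]
wrist
-60 dark 80 [ 17.  -6. -60.] [ 19.   4. -55.]
-55 dark 68 [ 17.  -6. -55.] [ 19.   4. -50.]
-50 dark 85 [ 17. -11. -50.] [ 19.   9. -45.]
-45 dark 113 [ 16. -11. -45.] [ 19.  10. -40.]
-40 dark 112 [ 16. -11. -40.] [ 19.   9. -35.]
-35 dark 81 [ 17. -11. -35.] [ 19.   9. -30.]
-35 light 4 [ 40.  24. -30.] [ 40.  36. -30.]
-30 dark 74 [ 17. -10. -30.] [ 19.   8. -25.]
-30 light 9 [ 40.  -8. -30.] [ 40.  40. -29.]
-25 dark 41 [ 17.  -8. -25.] [ 19.   5. -21.]
-10 dark 126 [-40.  -6.  -9.] [25.  5. -5.]
-10 light 551 [ 13.  -6. -10.] [35.  5. -6.]
0 dark 64 [  1. -39.   1.] [22. 40.  4.]
```

Run:
```python
from h import *
import pickle
a=pickle.load(open("a.pkl","rb"));b=pickle.load(open("b.pkl","rb"))
from scipy.spatial.transform import Rotation as Ro
def prof(C,p,yaw,nm):
    R=Ro.from_euler('xyz',[180,0,yaw],degrees=True).as_matrix()
    Q=((C["P"]-p)@R).reshape(-1,3)
    with np.errstate(invalid='ignore'): m=(abs(Q[:,0])<60)&(abs(Q[:,1])<110)&(Q[:,2]>-160)&(Q[:,2]<30)
    print(nm)
    for z in range(-130,20,5):
        q=Q[m&(Q[:,2]>=z)&(Q[:,2]<z+5)]
        if len(q)>2: print(z,len(q),q[:,:2].min(0).round(),q[:,:2].max(0).round(), "min|y|",abs(q[:,1]).min().round(1))
for k,nm in enumerate(("scene","side","wrist")): prof(a[k],[574.6,0,193.3],90,"start "+nm)
prof(b[1],[484,226.9,193.8],15.4,"b side")
```

```text
start scene
-130 46 [-41. -83.] [40. 91.] min|y| 1.7
-125 38 [-34. -76.] [42. 85.] min|y| 36.7
-120 67 [-32. -67.] [41. 84.] min|y| 0.6
-115 47 [-32. -76.] [40. 85.] min|y| 2.7
-110 33 [-30. -76.] [40. 83.] min|y| 48.9
-105 23 [-35. -78.] [38. 83.] min|y| 47.6
-100 7 [-31. -51.] [19. 78.] min|y| 46.7
-95 6 [-11. -61.] [ 16. -48.] min|y| 48.1
-90 7 [-16. -56.] [ 15. -44.] min|y| 44.2
-85 14 [-14. -54.] [18. 63.] min|y| 44.5
-80 14 [-15. -52.] [19. 60.] min|y| 45.4
-75 20 [-16. -55.] [17. 60.] min|y| 43.1
-70 16 [-16. -55.] [18. 62.] min|y| 42.9
-65 20 [-13. -56.] [21. 60.] min|y| 41.9
-60 14 [-16. -56.] [19. 57.] min|y| 43.5
-55 18 [-15. -52.] [18. 58.] min|y| 42.8
-50 18 [-16. -58.] [16. 60.] min|y| 41.7
-45 15 [-17. -49.] [19. 58.] min|y| 44.4
-40 14 [-12. -50.] [19. 58.] min|y| 41.4
-35 16 [-18. -50.] [17. 58.] min|y| 40.6
-30 13 [-11. -50.] [18. 56.] min|y| 43.0
-25 8 [-14. -52.] [18. 53.] min|y| 49.1
start side
-130 43 [-21. -84.] [41. 85.] min|y| 1.5
-125 64 [-34. -87.] [44. 85.] min|y| 1.7
-120 50 [-35. -81.] [43. 79.] min|y| 3.4
-115 87 [ 16. -81.] [42. 79.] min|y| 0.0
-110 38
[... 1646 characters left out ...]
19. 55.] min|y| 44.3
-25 199 [ -6. -52.] [19. 54.] min|y| 44.5
-20 6 [ -5. -49.] [18. 47.] min|y| 45.1
b side
-130 42 [-37. -91.] [38. 64.] min|y| 63.7
-125 80 [-38. -89.] [38. 75.] min|y| 15.4
-120 50 [-37. -85.] [39. 75.] min|y| 9.3
-115 88 [-37. -84.] [38. 75.] min|y| 0.1
-110 62 [-38. -83.] [39. 76.] min|y| 16.4
-105 55 [-35. -84.] [38. 76.] min|y| 17.1
-100 22 [-36. -82.] [36. 75.] min|y| 74.3
-55 18 [-15. -27.] [ 16. -23.] min|y| 22.9
-50 12 [-15. -26.] [ 16. -23.] min|y| 22.7
-45 16 [-16. -25.] [ 18. -17.] min|y| 17.2
-40 20 [-16. -26.] [ 18. -18.] min|y| 17.7
-35 16 [-17. -26.] [ 18. -20.] min|y| 20.3
-30 17 [-17. -25.] [ 18. -21.] min|y| 21.0
-25 13 [-18. -24.] [17. 15.] min|y| 11.8
```

The depth profile, from three cameras, puts the true finger end about 20 mm short of the reported TCP and the body at -99 instead of -79. I'll treat this as a tool-length offset: finger tip z = reported z + 20. So I reopen, go 20 mm lower while watching the force, and close.

Call:
arm_command([
  {"delta_pos": [0,0,0],"roll": 0,"jaw": 32},
  {"delta_pos": [0,0,0],"roll": 0,"jaw": 32},
  {"delta_pos": [0,0,0],"roll": 0,"jaw": 32},
  {"delta_pos": [0,0,0],"roll": 0,"jaw": 32},
  {"delta_pos": [0,0,0],"roll": 0,"jaw": 32},
  {"delta_pos": [0,0,5],"roll": 0,"jaw": 32},
  {"delta_pos": [0,0,9],"roll": 0,"jaw": 32},
  {"delta_pos": [0,0,12],"roll": 0,"jaw": 32},
  {"delta_pos": [0,0,15],"roll": 0,"jaw": 32},
  {"delta_pos": [0,0,17],"roll": 0,"jaw": 32},
  {"delta_pos": [0,0,17],"roll": 0,"jaw": 32},
  {"delta_pos": [0,0,17],"roll": 0,"jaw": 32},
])

```text
time_s: 5.52
ee_pos: [602.0, 257.9, -8.3]
ee_rot: [180.0, 0.0, 15.9]
force: [-0.2, -0.2, 0.4]
gripper_width: 29.2
gripper_force: 0.0
```

Call:
arm_command([
  {"delta_pos": [0,0,1.5],"roll": 0,"jaw": 32},
  {"delta_pos": [0,0,3],"roll": 0,"jaw": 32},
  {"delta_pos": [0,0,3],"roll": 0,"jaw": 32},
  {"delta_pos": [0,0,3],"roll": 0,"jaw": 20},
  {"delta_pos": [0,0,3],"roll": 0,"jaw": 10},
  {"delta_pos": [0,0,3],"roll": 0,"jaw": 0},
  {"delta_pos": [0,0,3],"roll": 0,"jaw": 0},
  {"delta_pos": [0,0,3],"roll": 0,"jaw": 0},
  {"delta_pos": [0,0,3],"roll": 0,"jaw": 0},
], squeeze=15)

```text
time_s: 6.27
ee_pos: [602.1, 257.9, -11.0]
ee_rot: [180.0, -0.0, 15.9]
force: [-0.1, -0.6, -0.8]
gripper_width: 12.0
gripper_force: 15.0
```

Call:
arm_command([
  {"delta_pos": [0,0,-4],"roll": 0,"jaw": 0},
  {"delta_pos": [0,0,-8],"roll": 0,"jaw": 0},
  {"delta_pos": [0,0,-12],"roll": 0,"jaw": 0},
  {"delta_pos": [0,0,-15],"roll": 0,"jaw": 0},
  {"delta_pos": [0,0,-15],"roll": 0,"jaw": 0},
  {"delta_pos": [0,0,-15],"roll": 0,"jaw": 0},
], squeeze=15)

```text
time_s: 6.77
ee_pos: [602.2, 258.0, 4.2]
ee_rot: [-180.0, -0.0, 15.9]
force: [0.3, -1.1, -2.2]
gripper_width: 11.9
gripper_force: 15.0
```

Run:
```python
from bar import *
bar(("side","scene")); s=env.state();print(s["ee_pos"],s["force"],s["gripper_width"])
```

```text
side 471
   -120 21 [-108.6    1.3   29.1] -115.9
   -100 24 [-89.6   1.5  28.4] -99.7
   -80 27 [-69.9   0.6  29. ] -79.6
   -60 8 [-55.4   2.4  29.8] -57.6
   -40 4 [-32.9   3.6  23.3] -37.9
   20 45 [34.8  0.7 37.6] 22.7
   40 84 [50.6  0.  37.9] 41.0
scene 167
   -20 5 [-4.7 -4.6 32. ] -19.0
   0 8 [ 9.2 -2.9 32.4] 1.3
   20 29 [35.2  0.7 41.1] 20.2
   40 60 [49.8 -1.1 41.9] 40.1
[601.89025731 257.85499804   3.76969739] [ 0.1366289  -0.02062707 -2.44153315] 11.932193919640456
```

Call:
arm_command([
  {"delta_pos": [0,0,-1.5],"roll": 0,"jaw": 0},
  {"delta_pos": [0,0,-3],"roll": 0,"jaw": 0},
  {"delta_pos": [0,0,-4.5],"roll": 0,"jaw": 0},
  {"delta_pos": [0,0,-6],"roll": 0,"jaw": 0},
  {"delta_pos": [0,0,-7.5],"roll": 0,"jaw": 0},
  {"delta_pos": [0,0,-9],"roll": 0,"jaw": 0},
  {"delta_pos": [0,0,-9],"roll": 0,"jaw": 0},
  {"delta_pos": [0,0,-9],"roll": 0,"jaw": 0},
], squeeze=15)

```text
time_s: 7.53
ee_pos: [601.8, 257.8, 12.9]
ee_rot: [180.0, 0.0, 15.9]
force: [-0.2, -0.3, -4.2]
gripper_width: 12.0
gripper_force: 15.0
```

Run:
```python
from bar import *
bar(("side","scene")); s=env.state();print(s["ee_pos"],s["force"],s["torque"],s["gripper_width"])
```

```text
side 466
   -120 19 [-108.     1.8   52.6] -114.5
   -100 23 [-91.6   0.   48.3] -98.5
   -80 27 [-69.5   0.1  44.8] -79.5
   -60 8 [-55.6  -0.2  42.8] -57.3
   0 6 [16.3  4.2 30.2] 9.9
   20 46 [34.8  3.  37.8] 22.5
   40 80 [50.6  0.3 37.3] 41.0
scene 177
   -20 7 [-11.   -4.1  40.4] -14.2
   0 12 [14.5 -1.3 38. ] 1.1
   20 33 [35.4 -0.6 40.4] 20.1
   40 55 [49.7  0.7 40.9] 40.4
[601.80615363 257.86521332  12.90243862] [-0.94438789 -1.0616011  -4.64510305] [-0.07987828  0.32927722 -0.01500899] 11.629388986320473
```

Now tilted about 10.6°, with the underside of the front end about 43 mm up against a 24 mm sill. I pull along the bin axis with a small lateral and yaw correction and a slight rise.

Call:
arm_command([
  {"delta_pos": [-3,-0.6,0],"roll": 0.03,"jaw": 0},
  {"delta_pos": [-7,-1.2,0],"roll": 0.06,"jaw": 0},
  {"delta_pos": [-11,-1.8,-0.5],"roll": 0.1,"jaw": 0},
  {"delta_pos": [-15,-2,-0.5],"roll": 0.12,"jaw": 0},
  {"delta_pos": [-20,-2,-1],"roll": 0.12,"jaw": 0},
  {"delta_pos": [-25,-2.1,-1],"roll": 0.12,"jaw": 0},
  {"delta_pos": [-31,-2.1,-1.5],"roll": 0.12,"jaw": 0},
  {"delta_pos": [-37,-2.2,-2],"roll": 0.12,"jaw": 0},
  {"delta_pos": [-43,-2.2,-2.5],"roll": 0.12,"jaw": 0},
  {"delta_pos": [-49,-2.3,-3],"roll": 0.12,"jaw": 0},
  {"delta_pos": [-55,-2.4,-3.5],"roll": 0.12,"jaw": 0},
  {"delta_pos": [-61,-2.4,-4],"roll": 0.12,"jaw": 0},
  {"delta_pos": [-67,-2.5,-4.5],"roll": 0.12,"jaw": 0},
  {"delta_pos": [-73,-2.5,-5],"roll": 0.12,"jaw": 0},
  {"delta_pos": [-79,-2.6,-5.5],"roll": 0.12,"jaw": 0},
  {"delta_pos": [-85,-2.7,-6],"roll": 0.12,"jaw": 0},
  {"delta_pos": [-91,-2.7,-6],"roll": 0.12,"jaw": 0},
  {"delta_pos": [-97,-2.8,-6],"roll": 0.12,"jaw": 0},
  {"delta_pos": [-102,-2.8,-6],"roll": 0.12,"jaw": 0},
  {"delta_pos": [-102,-2.8,-6],"roll": 0.12,"jaw": 0},
], squeeze=15)

```text
time_s: 9.3
ee_pos: [501.8, 232.2, 18.8]
ee_rot: [180.0, 0.1, 15.3]
force: [-0.3, -0.7, -2.0]
gripper_width: 11.8
gripper_force: 15.0
```

Run:
```python
from bar import *
C=bar(("scene","wrist","side")); s=env.state();print(s["ee_pos"],s["force"],s["torque"],s["gripper_width"])
cv2.imwrite("pics/7.png",cv2.resize(C["img"][190:290,170:330],None,fx=4,fy=4))
```

```text
scene 235
   -120 4 [-111.    -2.8   46.9] -112.6
   -100 12 [-90.4  -0.4  44.5] -97.8
   -80 12 [-69.5   1.1  40.7] -78.0
   -60 15 [-51.7  -1.3  36.6] -59.3
   -40 11 [-29.4   2.   35.9] -37.5
   -20 14 [-10.7  -0.9  32.2] -18.3
   0 10 [11.1  0.3 30.6] 2.4
   20 29 [35.1  0.4 41. ] 27.1
   40 58 [49.9 -0.2 41.3] 41.3
wrist 5280
   -160 253 [-144.2    0.7   50.5] -148.5
   -140 236 [-136.1    0.7   49.4] -139.9
   -120 472 [-107.     0.6   45.1] -114.7
   -100 671 [-89.9   1.1  42.6] -100.0
   -80 692 [-69.9   1.1  39.6] -79.9
   -60 698 [-49.9   0.8  36.7] -59.7
   -40 732 [-29.9   1.   33.8] -39.9
   -20 760 [-9.7  0.4 30.8] -20.0
   0 766 [ 9.7  0.4 27.9] 0.0
side 571
   -220 23 [-208.3    2.1   56.7] -215.9
   -200 28 [-190.     4.2   54.3] -199.7
   -180 19 [-171.     3.2   51.8] -177.8
   -100 6 [-85.2   4.2  36.8] -88.8
   -80 26 [-69.7   2.7  35.9] -79.2
   -60 23 [-50.4   4.   34.2] -59.8
   -40 24 [-29.8   3.5  31.8] -38.2
   -20 24 [-10.8   3.6  28.1] -19.1
   0 26 [ 8.3  4.3 25.2] 0.2
   20 39 [35.  -1.  37.8] 31.4
   40 85 [50.6  1.4 37.4] 41.0
[503.591042   232.87374492  19.00896374] [ 0.17618193  0.57650792 -2.13023794] [0.04668065 0.05551055 0.03527965] 11.991329197339876
```

View pics/7.png

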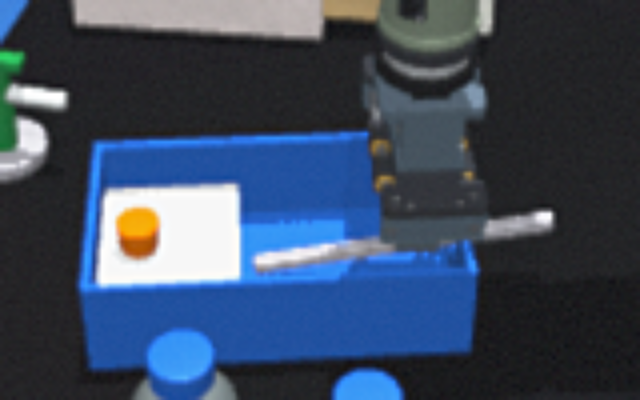

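The side crop shows the bar tilted through the slot (front end at (548,220), rear at (260,262), clear of the shelf), with the stopper unmoved. I lift it out through the slot's open top.

Call:
arm_command([
  {"delta_pos": [0,0,-4],"roll": 0,"jaw": 0},
  {"delta_pos": [0,0,-10],"roll": 0,"jaw": 0},
  {"delta_pos": [-1,0,-18],"roll": 0,"jaw": 0},
  {"delta_pos": [-2,0,-28],"roll": 0,"jaw": 0},
  {"delta_pos": [-3,0,-40],"roll": 0,"jaw": 0},
  {"delta_pos": [-4,0,-54],"roll": 0,"jaw": 0},
  {"delta_pos": [-5,0,-68],"roll": 0,"jaw": 0},
  {"delta_pos": [-5,0,-82],"roll": 0,"jaw": 0},
  {"delta_pos": [-5,0,-94],"roll": 0,"jaw": 0},
  {"delta_pos": [-5,0,-102],"roll": 0,"jaw": 0},
  {"delta_pos": [-5,0,-107],"roll": 0,"jaw": 0},
  {"delta_pos": [-5,0,-110],"roll": 0,"jaw": 0},
  {"delta_pos": [-5,0,-110],"roll": 0,"jaw": 0},
  {"delta_pos": [-5,0,-110],"roll": 0,"jaw": 0},
], squeeze=25)

```text
time_s: 10.62
ee_pos: [498.0, 231.2, 128.5]
ee_rot: [180.0, 0.0, 15.3]
force: [0.1, 0.5, -2.7]
gripper_width: 11.9
gripper_force: 25.0
```

Call:
arm_command([
  {"delta_pos": [-1,8,0],"roll": -0.3,"jaw": 0},
  {"delta_pos": [-2,22,0],"roll": -0.9,"jaw": 0},
  {"delta_pos": [-4,42,0],"roll": -1.7,"jaw": 0},
  {"delta_pos": [-7,68,0],"roll": -2.6,"jaw": 0},
  {"delta_pos": [-10,98,0],"roll": -3.6,"jaw": 0},
  {"delta_pos": [-13,130,0],"roll": -4.6,"jaw": 0},
  {"delta_pos": [-16,163,0],"roll": -5.6,"jaw": 0},
  {"delta_pos": [-20,197,0],"roll": -6.7,"jaw": 0},
  {"delta_pos": [-23,231,0],"roll": -7.8,"jaw": 0},
  {"delta_pos": [-26,265,0],"roll": -8.9,"jaw": 0},
  {"delta_pos": [-29,299,0],"roll": -10,"jaw": 0},
  {"delta_pos": [-33,333,0],"roll": -11.1,"jaw": 0},
  {"delta_pos": [-36,367,0],"roll": -12.2,"jaw": 0},
  {"delta_pos": [-39,400,0],"roll": -13.3,"jaw": 0},
  {"delta_pos": [-42,430,0],"roll": -14.3,"jaw": 0},
  {"delta_pos": [-45,456,0],"roll": -15.1,"jaw": 0},
  {"delta_pos": [-47,476,0],"roll": -15.7,"jaw": 0},
  {"delta_pos": [-48,491,0],"roll": -16.1,"jaw": 0},
  {"delta_pos": [-49,499,0],"roll": -16.26,"jaw": 0},
  {"delta_pos": [-49,501,0],"roll": -16.26,"jaw": 0},
])

```text
time_s: 12.28
ee_pos: [582.9, -266.0, 127.7]
ee_rot: [-179.9, -0.0, 96.5]
force: [0.7, 0.7, -2.7]
gripper_width: 11.8
gripper_force: 25.0
```

Call:
arm_command([
  {"delta_pos": [0,0,0],"roll": 0,"jaw": 0},
  {"delta_pos": [0,0,0],"roll": 0,"jaw": 0},
  {"delta_pos": [0,0,0],"roll": 0,"jaw": 0},
  {"delta_pos": [0,0,0],"roll": 0,"jaw": 0},
])

```text
time_s: 12.62
ee_pos: [583.3, -263.7, 129.0]
ee_rot: [180.0, -0.0, 96.7]
force: [0.3, -0.6, -2.6]
gripper_width: 11.8
gripper_force: 25.0
```

```bash
cat > dr.py <<'E'
from h import *
from scipy.spatial.transform import Rotation as Ro
def unit(nm):
    C=cam(nm);s=env.state();P=C["P"].reshape(-1,3);h=cv2.cvtColor(C["img"],cv2.COLOR_BGR2HSV).reshape(-1,3).astype(int)
    uu=np.array([np.cos(np.radians(6.6)),np.sin(np.radians(6.6))]);nn=np.array([-uu[1],uu[0]])
    Q=np.c_[(P[:,:2]-[785.2,-231.5])@uu,(P[:,:2]-[785.2,-231.5])@nn,P[:,2]]
    R=Ro.from_euler('xyz',s["ee_rot"],degrees=True).as_matrix();T=(P-s["ee_pos"])@R
    return C,s,Q,h,T
E
python3 - <<'E'
from dr import *
for nm in("scene","wrist","side"):
    C,s,Q,h,T=unit(nm)
    with np.errstate(invalid='ignore'):
        b=(abs(T[:,1])<9)&(abs(T[:,0])<150)&(T[:,2]>-60)&(T[:,2]<15)&(h[:,2]>100)&(h[:,1]<75)
        B=Q[b];print(nm,len(B))
        if len(B)>5: print(" bar unit y",np.percentile(B[:,1],[1,99]).round(1),"x",np.median(B[:,0]).round(1),"z vs y",np.polyfit(B[:,1],B[:,2],1).round(3),"yaw",np.polyfit(B[:,1],B[:,0],1).round(3))
        t=(h[:,1]<70)&(h[:,2]>110)&(Q[:,2]>80)&(Q[:,2]<94)&(Q[:,0]<-200)&(Q[:,0]>-340)&(abs(Q[:,1])<175)
        if t.sum()>9: print(" fronttop",t.sum(),np.percentile(Q[t],[5,50,95],axis=0).round(1).tolist(),np.polyfit(Q[t][:,1],Q[t][:,0],1).round(3))
        w=(abs(Q[:,1])<75)&(Q[:,2]>48)&(Q[:,2]<75)&(Q[:,0]<-295)&(Q[:,0]>-345)&(h[:,2]>70)
        if w.sum()>4: print(" handle",w.sum(),np.percentile(Q[w],[5,50,95],axis=0).round(1).tolist())
        ut=(h[:,1]<70)&(h[:,2]>110)&(Q[:,2]>95)&(Q[:,2]<106)&(abs(Q[:,1])<175)&(abs(Q[:,0])<160)
        if ut.sum()>9: print(" top",np.percentile(Q[ut],[1,99],axis=0).round(1).tolist())
print(s["ee_pos"],s["ee_rot"],s["force"],s["gripper_width"])
E
```

```text
scene 106
 bar unit y [-104.8  120. ] x -200.7 z vs y [-1.38000e-01  1.53995e+02] yaw [-4.00000e-03 -2.01299e+02]
 fronttop 149 [[-287.6, -160.4, 81.1], [-275.0, 72.2, 87.4], [-266.4, 166.0, 92.5]] [-1.60000e-02 -2.74878e+02]
 handle 36 [[-326.8, -56.2, 64.5], [-322.2, 2.2, 68.3], [-316.8, 60.0, 70.6]]
 top [[-120.6, -167.2, 96.3], [124.3, 172.9, 105.8]]
wrist 5334
 bar unit y [-45.4 119.1] x -203.0 z vs y [-1.48000e-01  1.54427e+02] yaw [  -0.   -203.25]
 fronttop 4347 [[-285.7, -11.8, 86.4], [-279.0, 71.4, 87.8], [-272.7, 136.1, 89.0]] [ 3.00000e-03 -2.79249e+02]
 handle 2031 [[-325.7, -47.1, 63.3], [-319.5, 17.7, 66.7], [-303.7, 59.6, 68.5]]
 top [[-120.1, -168.1, 98.9], [-12.2, 136.3, 102.0]]
side 113
 bar unit y [-116.5  119.7] x -204.0 z vs y [-1.53000e-01  1.53608e+02] yaw [-5.00000e-03 -2.03959e+02]
 fronttop 165 [[-286.3, -142.7, 82.6], [-281.8, 25.2, 85.9], [-273.5, 161.1, 88.4]] [ 2.00000e-03 -2.80229e+02]
 handle 60 [[-326.2, -52.1, 59.7], [-320.5, -1.7, 63.9], [-297.0, 61.5, 67.7]]
 top [[-120.3, -168.9, 95.3], [120.4, 172.9, 104.0]]
[ 583.34929227 -264.2298878   129.10241934] [1.79983111e+02 3.98309955e-03 9.66347632e+01] [-0.39762551 -0.30392501 -2.35335725] 11.681618219903044
```

Everything checks: the bar is held at unit x≈-203, spanning y -117 to 120 inside the drawer opening, with about 8.5° of tilt. I lower until its low end nearly touches, then press it flat with a lighter grip.

Call:
arm_command([
  {"delta_pos": [0,0,4],"roll": 0,"jaw": 0},
  {"delta_pos": [0,0,12],"roll": 0,"jaw": 0},
  {"delta_pos": [0,0,22],"roll": 0,"jaw": 0},
  {"delta_pos": [0,0,34],"roll": 0,"jaw": 0},
  {"delta_pos": [0,0,46],"roll": 0,"jaw": 0},
  {"delta_pos": [0,0,58],"roll": 0,"jaw": 0},
  {"delta_pos": [0,0,70],"roll": 0,"jaw": 0},
  {"delta_pos": [0,0,80],"roll": 0,"jaw": 0},
  {"delta_pos": [0,0,88],"roll": 0,"jaw": 0},
  {"delta_pos": [0,0,94],"roll": 0,"jaw": 0},
  {"delta_pos": [0,0,99],"roll": 0,"jaw": 0},
  {"delta_pos": [0,0,101],"roll": 0,"jaw": 0},
  {"delta_pos": [0,0,101],"roll": 0,"jaw": 0},
  {"delta_pos": [0,0,101],"roll": 0,"jaw": 0},
])

```text
time_s: 13.93
ee_pos: [583.6, -265.0, 28.3]
ee_rot: [180.0, 0.0, 96.6]
force: [0.1, -0.7, -1.4]
gripper_width: 12.0
gripper_force: 25.0
```

Call:
arm_command([
  {"delta_pos": [0,0,1],"roll": 0,"jaw": 0},
  {"delta_pos": [0,0,2],"roll": 0,"jaw": 0},
  {"delta_pos": [0,0,3.5],"roll": 0,"jaw": 0},
  {"delta_pos": [0,0,5],"roll": 0,"jaw": 0},
  {"delta_pos": [0,0,6.5],"roll": 0,"jaw": 0},
  {"delta_pos": [0,0,8],"roll": 0,"jaw": 0},
  {"delta_pos": [0,0,9.5],"roll": 0,"jaw": 0},
  {"delta_pos": [0,0,11],"roll": 0,"jaw": 0},
  {"delta_pos": [0,0,12.5],"roll": 0,"jaw": 0},
  {"delta_pos": [0,0,14],"roll": 0,"jaw": 0},
  {"delta_pos": [0,0,15],"roll": 0,"jaw": 0},
  {"delta_pos": [0,0,16],"roll": 0,"jaw": 0},
  {"delta_pos": [0,0,16],"roll": 0,"jaw": 0},
  {"delta_pos": [0,0,16],"roll": 0,"jaw": 0},
], squeeze=10)

```text
time_s: 15.1
ee_pos: [583.3, -264.7, 11.8]
ee_rot: [-180.0, -0.0, 96.6]
force: [0.5, -0.5, -1.3]
gripper_width: 12.1
gripper_force: 10.0
```

```bash
cat > m.py <<'E'
from dr import *
for nm in("scene","wrist","side"):
    C,s,Q,h,T=unit(nm)
    with np.errstate(invalid='ignore'):
        b=(abs(T[:,1])<9)&(abs(T[:,0])<150)&(T[:,2]>-60)&(T[:,2]<15)&(h[:,2]>100)&(h[:,1]<60)&(Q[:,2]>24)
        B=Q[b];print(nm,len(B))
        if len(B)>5: print(" y",np.percentile(B[:,1],[1,99]).round(1),"x",np.median(B[:,0]).round(1),"z vs y",np.polyfit(B[:,1],B[:,2],1).round(3))
print(s["time_s"],s["ee_pos"],s["force"],s["gripper_width"])
E
python3 m.py
```

```text
scene 80
 y [-117.7  116.9] x -201.0 z vs y [-1.9000e-02  3.7697e+01]
wrist 5696
 y [-48.3 119.2] x -203.1 z vs y [-0.047 37.962]
side 78
 y [-109.9   84.9] x -203.9 z vs y [-0.048 37.639]
15.25 [ 583.23737379 -264.6857739    11.84185419] [-0.88225602 -0.46431976 -1.64166264] 11.63738713103637
```

Call:
arm_command([
  {"delta_pos": [0,0,1],"roll": 0,"jaw": 0},
  {"delta_pos": [0,0,2],"roll": 0,"jaw": 0},
  {"delta_pos": [0,0,3],"roll": 0,"jaw": 0},
  {"delta_pos": [0,0,4],"roll": 0,"jaw": 0},
  {"delta_pos": [0,0,5],"roll": 0,"jaw": 0},
  {"delta_pos": [0,0,6],"roll": 0,"jaw": 0},
  {"delta_pos": [0,0,6],"roll": 0,"jaw": 0},
  {"delta_pos": [0,0,6],"roll": 0,"jaw": 0},
], squeeze=8)

```text
time_s: 15.92
ee_pos: [583.4, -264.8, 5.9]
ee_rot: [180.0, 0.0, 96.6]
force: [0.9, -0.2, -0.5]
gripper_width: 11.7
gripper_force: 8.0
```

```bash
python3 m.py
```

```text
scene 55
 y [-151.6  116.4] x -203.9 z vs y [8.0000e-03 3.3981e+01]
wrist 5804
 y [-49.8 117.1] x -203.0 z vs y [-1.0000e-03  3.2406e+01]
side 69
 y [-118.5   84. ] x -203.9 z vs y [3.0000e-03 3.1148e+01]
16.0667 [ 583.33843613 -264.78951201    5.90552105] [ 0.06759322  0.63118118 -1.30470502] 11.954890572723096
```

The bar is flat with its top at 32 mm, resting on the floor. I release it, rise, and move in front of the handle.

Call:
arm_command([
  {"delta_pos": [0,0,0],"roll": 0,"jaw": 16},
  {"delta_pos": [0,0,0],"roll": 0,"jaw": 22},
  {"delta_pos": [0,0,0],"roll": 0,"jaw": 28},
  {"delta_pos": [0,0,0],"roll": 0,"jaw": 28},
  {"delta_pos": [0,0,0],"roll": 0,"jaw": 28},
  {"delta_pos": [0,0,-4],"roll": 0,"jaw": 28},
  {"delta_pos": [0,0,-12],"roll": 0,"jaw": 28},
  {"delta_pos": [0,0,-28],"roll": 0,"jaw": 28},
  {"delta_pos": [0,0,-50],"roll": 0,"jaw": 28},
  {"delta_pos": [0,0,-80],"roll": 0,"jaw": 28},
  {"delta_pos": [0,0,-105],"roll": 0,"jaw": 28},
  {"delta_pos": [0,0,-115],"roll": 0,"jaw": 28},
  {"delta_pos": [0,0,-115],"roll": 0,"jaw": 28},
])

```text
time_s: 17.15
ee_pos: [585.1, -265.6, 124.5]
ee_rot: [179.7, 0.2, 96.6]
force: [0.1, 0.6, 0.2]
gripper_width: 25.4
gripper_force: 0.0
```

Call:
arm_command([
  {"delta_pos": [2,-15,0],"roll": 0,"jaw": 0},
  {"delta_pos": [5,-45,0],"roll": 0,"jaw": 0},
  {"delta_pos": [8,-80,0],"roll": 0,"jaw": 0},
  {"delta_pos": [10,-115,0],"roll": 0,"jaw": 0},
  {"delta_pos": [10,-145,0],"roll": 0,"jaw": 0},
  {"delta_pos": [10,-165,0],"roll": 0,"jaw": 0},
  {"delta_pos": [10,-168,0],"roll": 0,"jaw": 0},
  {"delta_pos": [10,-168,0],"roll": 0,"jaw": 0},
  {"delta_pos": [10,-168,0],"roll": 0,"jaw": 0},
])

```text
time_s: 17.9
ee_pos: [415.9, -274.2, 120.3]
ee_rot: [180.0, -0.0, 96.6]
force: [-0.4, 0.3, 0.6]
gripper_width: 0.7
gripper_force: 0.0
```

```bash
cat > m2.py <<'E'
from dr import *
import sys
for nm in("scene","wrist","side"):
    C,s,Q,h,T=unit(nm)
    with np.errstate(invalid='ignore'):
        b=(abs(Q[:,0]+203)<12)&(abs(Q[:,1])<150)&(Q[:,2]>26)&(Q[:,2]<45)&(h[:,1]<60)&(h[:,2]>100)
        B=Q[b];print(nm,len(B))
        if len(B)>5: print(" bar y",np.percentile(B[:,1],[1,99]).round(1),"x",np.median(B[:,0]).round(1),"z",np.median(B[:,2]).round(1))
        w=(abs(Q[:,1])<75)&(Q[:,2]>48)&(Q[:,2]<75)&(Q[:,0]<-160)&(Q[:,0]>-345)&(h[:,2]>110)&(h[:,1]<60)
        if w.sum()>4: print(" handle",w.sum(),np.percentile(Q[w],[5,50,95],axis=0).round(1).tolist())
        t=(h[:,1]<70)&(h[:,2]>110)&(Q[:,2]>80)&(Q[:,2]<93)&(Q[:,0]<-125)&(Q[:,0]>-340)&(abs(Q[:,1])<175)
        if t.sum()>9: print(" fronttop",t.sum(),np.percentile(Q[t],[5,50,95],axis=0).round(1).tolist())
p=s["ee_pos"];uu=np.array([.9934,.1149]);d=p[:2]-[785.2,-231.5]
print(s["time_s"],p,"unit",d@uu,d@[-.1149,.9934],s["force"],s["gripper_width"])
E
python3 m2.py
```

```text
scene 78
 bar y [-121.2  115.1] x -204.7 z 34.3
 handle 36 [[-325.7, -57.2, 64.2], [-321.9, -4.4, 68.4], [-315.8, 57.9, 73.9]]
 fronttop 241 [[-286.5, -156.1, 80.4], [-275.2, 28.6, 86.9], [-245.9, 163.9, 91.9]]
wrist 3089
 bar y [-115.   118.5] x -205.0 z 32.3
 handle 2097 [[-326.4, -21.4, 57.2], [-318.2, 27.2, 67.0], [-287.1, 62.4, 72.8]]
 fronttop 6275 [[-287.3, -71.8, 82.6], [-281.4, 63.0, 87.8], [-273.8, 141.0, 89.0]]
side 68
 bar y [-110.3   84.5] x -204.4 z 30.9
 handle 65 [[-326.3, -54.5, 57.4], [-320.3, -1.5, 64.0], [-293.5, 61.5, 67.9]]
 fronttop 163 [[-286.4, -149.6, 82.4], [-281.8, 25.9, 85.9], [-273.5, 163.3, 88.9]]
18.05 [ 416.38524506 -274.15361736  120.47357746] unit -371.2814781960823 0.00471185321473655 [-0.49474458  0.06432142 -0.56609438] 0.6592976978174961
```

Call:
arm_command([
  {"delta_pos": [0,0,15],"roll": 0,"jaw": 0},
  {"delta_pos": [0,0,40],"roll": 0,"jaw": 0},
  {"delta_pos": [0,0,65],"roll": 0,"jaw": 0},
  {"delta_pos": [0,0,85],"roll": 0,"jaw": 0},
  {"delta_pos": [0,0,95],"roll": 0,"jaw": 0},
  {"delta_pos": [0,0,95],"roll": 0,"jaw": 0},
  {"delta_pos": [0,5,95],"roll": 0,"jaw": 0},
  {"delta_pos": [0,12,95],"roll": 0,"jaw": 0},
  {"delta_pos": [0,19,95],"roll": 0,"jaw": 0},
  {"delta_pos": [0,24,95],"roll": 0,"jaw": 0},
  {"delta_pos": [0,27,95],"roll": 0,"jaw": 0},
  {"delta_pos": [0,29,95],"roll": 0,"jaw": 0},
  {"delta_pos": [0,31,95],"roll": 0,"jaw": 0},
  {"delta_pos": [0,33,95],"roll": 0,"jaw": 0},
  {"delta_pos": [0,35,95],"roll": 0,"jaw": 0},
  {"delta_pos": [0,37,95],"roll": 0,"jaw": 0},
  {"delta_pos": [0,39,95],"roll": 0,"jaw": 0},
  {"delta_pos": [0,41,95],"roll": 0,"jaw": 0},
  {"delta_pos": [0,44,95],"roll": 0,"jaw": 0},
  {"delta_pos": [0,47,95],"roll": 0,"jaw": 0},
])

```text
time_s: 19.72
ee_pos: [462.0, -268.7, 25.8]
ee_rot: [-180.0, -0.0, 96.6]
force: [-1.0, -0.7, 0.1]
gripper_width: 0.6
gripper_force: 0.6
```

Call:
arm_command([
  {"delta_pos": [0,4,0],"roll": 0,"jaw": 0},
  {"delta_pos": [0,8,0],"roll": 0,"jaw": 0},
  {"delta_pos": [0,12,0],"roll": 0,"jaw": 0},
  {"delta_pos": [0,17,0],"roll": 0,"jaw": 0},
  {"delta_pos": [0,22,0],"roll": 0,"jaw": 0},
  {"delta_pos": [0,27,0],"roll": 0,"jaw": 0},
  {"delta_pos": [0,32,0],"roll": 0,"jaw": 0},
  {"delta_pos": [0,37,0],"roll": 0,"jaw": 0},
  {"delta_pos": [0,42,0],"roll": 0,"jaw": 0},
  {"delta_pos": [0,47,0],"roll": 0,"jaw": 0},
  {"delta_pos": [0,52,0],"roll": 0,"jaw": 0},
  {"delta_pos": [0,57,0],"roll": 0,"jaw": 0},
  {"delta_pos": [0,62,0],"roll": 0,"jaw": 0},
  {"delta_pos": [0,67,0],"roll": 0,"jaw": 0},
  {"delta_pos": [0,72,0],"roll": 0,"jaw": 0},
  {"delta_pos": [0,77,0],"roll": 0,"jaw": 0},
  {"delta_pos": [0,82,0],"roll": 0,"jaw": 0},
  {"delta_pos": [0,86,0],"roll": 0,"jaw": 0},
  {"delta_pos": [0,89,0],"roll": 0,"jaw": 0},
  {"delta_pos": [0,90,0],"roll": 0,"jaw": 0},
])

```text
time_s: 21.38
ee_pos: [552.1, -258.4, 25.9]
ee_rot: [180.0, 0.0, 96.6]
force: [-1.5, -0.6, -1.1]
gripper_width: 0.6
gripper_force: 0.4
```

```bash
python3 m2.py
```

```text
scene 0
 handle 51 [[-222.2, -54.5, 62.1], [-216.5, 2.2, 68.1], [-211.2, 59.2, 72.0]]
 fronttop 242 [[-182.0, -154.7, 80.8], [-171.4, 13.8, 87.6], [-164.1, 158.6, 92.0]]
wrist 0
 handle 3813 [[-221.4, 14.8, 58.2], [-204.8, 46.4, 66.8], [-182.5, 65.0, 73.0]]
 fronttop 11031 [[-182.8, -14.7, 82.6], [-177.0, 64.9, 87.7], [-169.3, 111.3, 88.9]]
side 0
 handle 69 [[-221.4, -52.4, 58.6], [-213.9, 23.8, 63.9], [-183.7, 62.7, 69.2]]
 fronttop 128 [[-182.9, -99.5, 82.6], [-176.4, 52.6, 86.3], [-169.6, 167.0, 89.3]]
21.5333 [ 551.72420034 -258.50517143   25.97386562] unit -235.037753575248 -0.0005679188667038204 [0.23887301 0.4152967  0.03200196] 0.4953527029543374
```

Call:
arm_command([
  {"delta_pos": [0,4,0],"roll": 0,"jaw": 0},
  {"delta_pos": [0,8,0],"roll": 0,"jaw": 0},
  {"delta_pos": [0,12,0],"roll": 0,"jaw": 0},
  {"delta_pos": [0,16,0],"roll": 0,"jaw": 0},
  {"delta_pos": [0,20,0],"roll": 0,"jaw": 0},
  {"delta_pos": [0,23,0],"roll": 0,"jaw": 0},
  {"delta_pos": [0,26,0],"roll": 0,"jaw": 0},
  {"delta_pos": [0,28,0],"roll": 0,"jaw": 0},
  {"delta_pos": [0,30,0],"roll": 0,"jaw": 0},
  {"delta_pos": [0,32,0],"roll": 0,"jaw": 0},
  {"delta_pos": [0,33,0],"roll": 0,"jaw": 0},
  {"delta_pos": [0,34,0],"roll": 0,"jaw": 0},
  {"delta_pos": [0,35,0],"roll": 0,"jaw": 0},
  {"delta_pos": [0,35,0],"roll": 0,"jaw": 0},
])

```text
time_s: 22.7
ee_pos: [586.4, -254.4, 25.9]
ee_rot: [180.0, 0.0, 96.6]
force: [-0.2, -0.8, -0.3]
gripper_width: 0.8
gripper_force: 0.1
```

Call:
arm_command([
  {"delta_pos": [0,0.5,0],"roll": 0,"jaw": 0},
  {"delta_pos": [0,1,0],"roll": 0,"jaw": 0},
  {"delta_pos": [0,1.5,0],"roll": 0,"jaw": 0},
  {"delta_pos": [0,2,0],"roll": 0,"jaw": 0},
  {"delta_pos": [0,2.5,0],"roll": 0,"jaw": 0},
  {"delta_pos": [0,2.5,0],"roll": 0,"jaw": 0},
])

```text
time_s: 23.2
ee_pos: [588.8, -254.1, 25.9]
ee_rot: [180.0, 0.0, 96.6]
force: [0.1, -0.5, 0.2]
gripper_width: 0.6
gripper_force: 0.4
```

```bash
python3 m2.py
```

```text
scene 0
 handle 52 [[-182.9, -51.9, 62.6], [-179.1, 6.1, 68.1], [-173.9, 59.4, 71.7]]
 fronttop 83 [[-148.3, -134.8, 85.2], [-142.1, 35.0, 89.4], [-135.5, 165.4, 92.7]]
wrist 0
 handle 1644 [[-184.1, 21.4, 65.4], [-179.9, 49.3, 67.2], [-163.8, 62.5, 68.6]]
 fronttop 9552 [[-145.2, -15.8, 86.7], [-138.9, 64.5, 87.9], [-132.3, 111.2, 88.9]]
side 0
 handle 46 [[-186.8, -50.4, 60.9], [-179.8, 17.6, 64.4], [-164.8, 64.5, 69.5]]
 fronttop 134 [[-146.6, -100.8, 82.3], [-139.5, 46.7, 86.0], [-132.5, 160.6, 89.6]]
23.35 [ 588.76250392 -254.11939008   25.87509453] unit -197.7399765298231 0.10056619589804328 [-1.4637525  -0.41946289  1.00193289] 0.49713033227835035
```

Call:
arm_command([
  {"delta_pos": [0,0.5,0],"roll": 0,"jaw": 0},
  {"delta_pos": [0,1,0],"roll": 0,"jaw": 0},
  {"delta_pos": [0,1.5,0],"roll": 0,"jaw": 0},
  {"delta_pos": [0,1.5,0],"roll": 0,"jaw": 0},
])

```text
time_s: 23.68
ee_pos: [590.2, -254.0, 25.9]
ee_rot: [180.0, 0.0, 96.6]
force: [0.8, 0.2, 0.4]
gripper_width: 0.3
gripper_force: 0.4
```

Call:
arm_command([
  {"delta_pos": [0,0.5,0],"roll": 0,"jaw": 0},
  {"delta_pos": [0,1,0],"roll": 0,"jaw": 0},
  {"delta_pos": [0,1,0],"roll": 0,"jaw": 0},
])

```text
time_s: 23.93
ee_pos: [591.3, -253.8, 25.9]
ee_rot: [180.0, 0.0, 96.6]
force: [-1.2, -0.6, 0.3]
gripper_width: 0.1
gripper_force: 0.4
```

Call:
arm_command([
  {"delta_pos": [0,0.5,0],"roll": 0,"jaw": 0},
  {"delta_pos": [0,1,0],"roll": 0,"jaw": 0},
  {"delta_pos": [0,1,0],"roll": 0,"jaw": 0},
])

```text
time_s: 24.18
ee_pos: [592.2, -253.7, 25.9]
ee_rot: [180.0, 0.0, 96.6]
force: [0.1, -0.8, 0.6]
gripper_width: 0.4
gripper_force: 0.4
```

Call:
arm_command([
  {"delta_pos": [0,0.5,0],"roll": 0,"jaw": 0},
  {"delta_pos": [0,1,0],"roll": 0,"jaw": 0},
  {"delta_pos": [0,1.5,0],"roll": 0,"jaw": 0},
])

```text
time_s: 24.43
ee_pos: [593.6, -253.6, 25.9]
ee_rot: [180.0, 0.0, 96.6]
force: [-1.6, 0.0, -0.1]
gripper_width: 0.6
gripper_force: 0.5
```

Call:
arm_command([
  {"delta_pos": [0,0.5,0],"roll": 0,"jaw": 0},
  {"delta_pos": [0,1,0],"roll": 0,"jaw": 0},
  {"delta_pos": [0,1.5,0],"roll": 0,"jaw": 0},
])

```text
time_s: 24.68
ee_pos: [595.1, -253.4, 25.9]
ee_rot: [180.0, 0.0, 96.6]
force: [-1.1, -0.2, 1.1]
gripper_width: 0.4
gripper_force: 0.5
```

```bash
python3 m2.py
```

```text
scene 0
 handle 51 [[-177.4, -50.9, 60.8], [-172.7, 6.7, 67.4], [-168.2, 60.1, 71.9]]
 fronttop 26 [[-140.8, -121.6, 88.1], [-137.7, 25.7, 89.9], [-136.2, 152.4, 92.0]]
wrist 0
 handle 1505 [[-177.6, 21.2, 65.6], [-173.8, 47.0, 67.4], [-163.5, 62.7, 68.6]]
 fronttop 9441 [[-138.7, -15.8, 86.7], [-132.5, 64.2, 87.9], [-126.0, 111.1, 88.9]]
side 0
 handle 45 [[-179.8, -49.3, 60.4], [-173.9, 14.1, 63.9], [-162.5, 62.3, 67.5]]
 fronttop 131 [[-140.1, -94.3, 82.7], [-133.0, 57.9, 85.5], [-126.5, 167.9, 88.7]]
24.8333 [ 595.25875128 -253.3799562    25.87510716] unit -191.20164344898188 0.08870099220555261 [-0.56285228  0.21005939  0.15773497] 0.7872478996961398
```

Call:
arm_command([
  {"delta_pos": [0,0.5,0],"roll": 0,"jaw": 0},
  {"delta_pos": [0,1,0],"roll": 0,"jaw": 0},
  {"delta_pos": [0,1.5,0],"roll": 0,"jaw": 0},
])

```text
time_s: 25.08
ee_pos: [596.5, -253.2, 25.9]
ee_rot: [-180.0, 0.0, 96.6]
force: [-0.3, -0.2, 0.2]
gripper_width: 0.4
gripper_force: 0.5
```

Call:
arm_command([
  {"delta_pos": [0,0.5,0],"roll": 0,"jaw": 0},
  {"delta_pos": [0,1,0],"roll": 0,"jaw": 0},
  {"delta_pos": [0,1.5,0],"roll": 0,"jaw": 0},
])

```text
time_s: 25.33
ee_pos: [598.1, -253.1, 25.8]
ee_rot: [180.0, 0.0, 96.6]
force: [-1.1, -0.7, 0.8]
gripper_width: 0.3
gripper_force: 0.5
```

Call:
arm_command([
  {"delta_pos": [0,0.5,0],"roll": 0,"jaw": 0},
  {"delta_pos": [0,1,0],"roll": 0,"jaw": 0},
  {"delta_pos": [0,1.5,0],"roll": 0,"jaw": 0},
])

```text
time_s: 25.58
ee_pos: [598.6, -253.0, 25.8]
ee_rot: [-179.9, -0.0, 96.6]
force: [-4.0, -1.8, 3.0]
gripper_width: 0.4
gripper_force: 2.4
```

Call:
arm_command([
  {"delta_pos": [0,0.7,0],"roll": 0,"jaw": 0},
  {"delta_pos": [0,1.2,0],"roll": 0,"jaw": 0},
  {"delta_pos": [0,1.2,0],"roll": 0,"jaw": 0},
  {"delta_pos": [0,1.2,0],"roll": 0,"jaw": 0},
])

```text
time_s: 25.92
ee_pos: [598.6, -252.9, 25.8]
ee_rot: [-179.8, -0.0, 96.6]
force: [-6.3, -2.2, 4.0]
gripper_width: 0.2
gripper_force: 3.5
```

```bash
python3 m2.py|grep -v front
```

```text
scene 0
 handle 52 [[-174.7, -51.3, 60.7], [-169.8, 7.2, 67.2], [-164.2, 61.6, 71.5]]
wrist 0
 handle 1433 [[-174.2, 20.8, 65.7], [-170.6, 45.7, 67.4], [-163.4, 62.7, 68.6]]
side 0
 handle 45 [[-176.8, -48.1, 60.0], [-170.8, 19.2, 64.8], [-162.0, 65.1, 67.9]]
26.0667 [ 598.60792077 -252.92711065   25.83006256] unit -187.8225465202981 0.15373818664764016 [-6.71858618 -0.86116312  3.40608872] 0.6219729271359724
```

The drawer is hard against its stop, with the position constant and the force rising. I back off, rise clear, and take a last look.

Call:
arm_command([
  {"delta_pos": [0,-3,0],"roll": 0,"jaw": 0},
  {"delta_pos": [0,-10,0],"roll": 0,"jaw": 0},
  {"delta_pos": [0,-25,0],"roll": 0,"jaw": 0},
  {"delta_pos": [0,-50,0],"roll": 0,"jaw": 0},
  {"delta_pos": [0,-75,0],"roll": 0,"jaw": 0},
  {"delta_pos": [0,-85,-15],"roll": 0,"jaw": 0},
  {"delta_pos": [0,-90,-45],"roll": 0,"jaw": 10},
  {"delta_pos": [0,-90,-80],"roll": 0,"jaw": 20},
  {"delta_pos": [0,-90,-115],"roll": 0,"jaw": 30},
  {"delta_pos": [0,-90,-150],"roll": 0,"jaw": 30},
  {"delta_pos": [0,-90,-170],"roll": 0,"jaw": 30},
  {"delta_pos": [0,-90,-170],"roll": 0,"jaw": 30},
  {"delta_pos": [0,-90,-170],"roll": 0,"jaw": 30},
  {"delta_pos": [0,-90,-170],"roll": 0,"jaw": 30},
])

```text
time_s: 27.23
ee_pos: [510.7, -262.5, 194.7]
ee_rot: [-179.9, -0.1, 96.6]
force: [-0.8, -0.9, -0.3]
gripper_width: 27.5
gripper_force: 0.0
```

```bash
python3 m2.py|grep -v front
python3 - <<'E'
from h import *
a=cam("scene")["img"][130:290,100:400];b=cam("side")["img"][90:370,150:370]
A=cv2.resize(a,(780,416))
B=cv2.resize(b,(140,178))
cv2.imwrite("pics/8.png",A)
E
```

```text
scene 0
 handle 55 [[-174.8, -52.7, 61.5], [-169.3, 6.6, 67.1], [-164.1, 61.5, 71.3]]
wrist 0
 handle 807 [[-175.4, -37.2, 65.2], [-171.5, 10.2, 67.4], [-166.5, 58.7, 68.8]]
side 0
 handle 48 [[-176.6, -50.0, 59.9], [-171.5, 7.1, 65.3], [-163.9, 62.4, 68.1]]
27.3833 [ 510.54147557 -262.56522845  194.03996579] unit -276.4151729145226 0.6980665102069104 [ 0.92976034 -0.51113816 -0.48703266] 27.72797562234706
```

View pics/8.png

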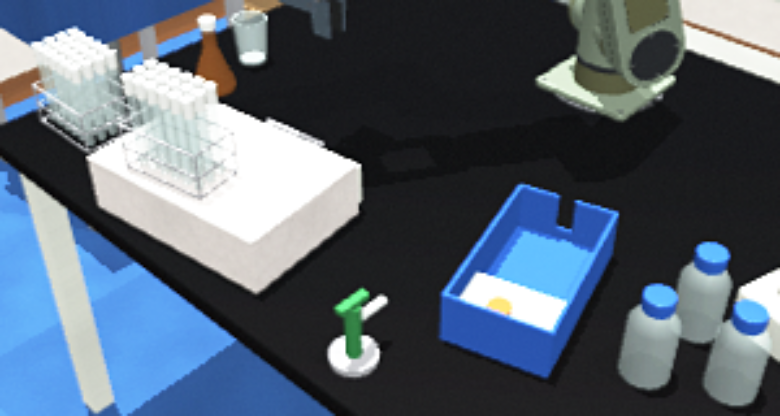

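The final view shows the drawer shut (handle at (295,130)), the bin empty with the stopper in place at (500,306), and the bottles (680,320), flask (210,60) and beaker (252,40) all standing. I hand in the job.

```bash
python3 -c "
from workcell import env
print(env.job_done())"
```

```text
the job is handed in; nothing more can be done
None
```

The job is handed in at about 27 s (no verdict was shown): the bar was tilted, brought through the slot (its rear lifted out over the slot's open top), laid flat in the drawer, the drawer pushed to its stop and the gripper withdrawn; stopper, glassware and bottles still stand, and one early grasp missed because the fingers end about 20 mm short of the reported TCP.

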